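# Sort out the swapped bench stations

## Task

The four things on the coloured bench stations have been put back in each other's places. Put each one upright in the middle of its own station: the red dish on red, the glue bottle on blue, the off-white dish with the brass parts on yellow and the tally counter on green. The empty grey station is free for parking a thing on the way; leave the stapler where it is.

Things in the scene. Friction and masses are not known exactly. Their poses are not given: they have to be found in the camera images.
- red_dish: small round bright red dish of parts, open on top, 51 mm across, 28 mm high, about 60 g; can be gripped across its outside. Origin: centre of its underside; z up through its top. Stands upright on a station at the start.
- glue_bottle: small white glue bottle with a blue band and a blue pointed cap; body round, 36 mm across up to 84 mm high, then a nozzle 20 mm across up to 122 mm; about 65 g. Grip the body. Origin: centre of its underside; z up through its top. Stands upright on a station at the start.
- pale_dish: small round off-white dish holding small brass parts, 59 mm across, 31 mm high, about 60 g; can be gripped across its outside. Origin: centre of its underside; z up through its top. Stands upright on a station at the start.
- tally_counter: white round hand tally counter lying on its back, dark counter window on top; round body 41 mm across, with a small knob on its -y side (44 mm over body and knob), 23 mm high. Grip it across its x axis, clear of the knob. Origin: centre of the underside of the whole (over body and knob); z up.
- station_red: flat-topped round stand on the bench, fixed: a red puck 88 mm across (its foot 96 mm) and 39 mm high with a black rubber inlay 64 mm across in the middle of its top; a thing stands on the inlay, 40 mm above the bench. Place of the red dish. Origin: centre of its underside, on the bench; z up.
- station_blue: flat-topped round stand on the bench, fixed: a blue puck 88 mm across (its foot 96 mm) and 39 mm high with a black rubber inlay 64 mm across in the middle of its top; a thing stands on the inlay, 40 mm above the bench. Place of the glue bottle. Origin: centre of its underside, on the bench; z up.
- station_yellow: flat-topped round stand on the bench, fixed: a yellow puck 88 mm across (its foot 96 mm) and 39 mm high with a black rubber inlay 64 mm across in the middle of its top; a thing stands on the inlay, 40 mm above the bench. Place of the off-white dish. Origin: centre of its underside, on the bench; z up.
- station_green: flat-topped round stand on the bench, fixed: a green puck 88 mm across (its foot 96 mm) and 39 mm high with a black rubber inlay 64 mm across in the middle of its top; a thing stands on the inlay, 40 mm above the bench. Place of the tally counter. Origin: centre of its underside, on the bench; z up.
- station_grey: flat-topped round stand on the bench, fixed: a grey puck 88 mm across (its foot 96 mm) and 39 mm high with a black rubber inlay 64 mm across in the middle of its top; a thing stands on the inlay, 40 mm above the bench. Spare: empty at the start, a free spot to park a thing. Origin: centre of its underside, on the bench; z up.
- stapler: black stapler, loose, 38 x 122 mm (long along its own y), 37 mm high; a bystander to be left where it is. Origin: centre of its underside. (Not listed: beyond the stations stands a fixed green lever press, up to 0.4 m tall: it fills x > 0.57 for y between -0.33 and -0.16 m; keep the hand clear of it.)

How it is judged (in metres and radians):
At the end, for the whole second after the job is handed in: The red dish is on the red station, the glue bottle on the blue, the off-white dish on the yellow and the tally counter on the green one: each origin within 15 mm of its station's centre, resting on the station's top, upright within 0.12 rad, at rest (horizontal distance between red_dish and station_red below 0.015 m and z of red_dish in the frame of station_red between 0.036 and 0.046 m and angle between each of red_dish, glue_bottle, pale_dish, tally_counter's own z axis and vertical below 0.12 rad and linear speed of each of red_dish, glue_bottle, pale_dish, tally_counter below 0.02 m/s and horizontal distance between glue_bottle and station_blue below 0.015 m and z of glue_bottle in the frame of station_blue between 0.036 and 0.046 m and horizontal distance between pale_dish and station_yellow below 0.015 m and z of pale_dish in the frame of station_yellow between 0.036 and 0.046 m and horizontal distance between tally_counter and station_green below 0.015 m and z of tally_counter in the frame of station_green between 0.036 and 0.046 m); the robot touches nothing.
It fails at once if the stapler is moved by more than 30 mm (distance of stapler from where it was at the start of the episode above 0.03 m).
It also fails if it takes over 141 s, if anything falls off the work surface, if the arm or the gripper's body presses on something with over 40 N, if the wrist force passes 120 N, or if a joint passes its speed limit or range.

## Robot

A 6-joint arm with a two-finger parallel gripper is mounted at the origin on a cart in front of the work surface, level with it; the furniture and walls round the work are solid. World frame = base frame: x ahead of the robot, y to its left, z up, the work surface at z = 0. Lengths are in m, angles in degrees, forces in N, time in s.
With the tool pointing down it reaches from about 0.325 to 0.775 m from the base axis. Payload 5.5 kg.
Tool frame: the origin (TCP) lies midway between the tips of the shut fingers; the grasp point (between the pads) lies 19 mm behind it; z points along the fingers, y is the direction in which the jaws open and shut (so a half turn about z gives the same grasp; the last joint's range is limited). The gripper opens to 88 mm and grips with 3 to 60 N. Pads are 20 mm wide; open, the fingers measure 115 mm over their backs; the gripper's body (75 mm by 178 mm) begins 61 mm behind the grasp point.
Start: joints at [61.782, 5.22, 70.514, -0, 104.267, -3.249], TCP at [0.253, 0.544, 0.223] pointing down, gripper open.
Joint ranges: [-164.24, 164.24], [-49.07, 125.15], [9.68, 141.18], [-86.29, 266.29], [3.28, 154.24], [-151.56, 151.56]. Speed limits (degrees/s): [147.25, 147.25, 172.46, 180, 180, 180].

## Interface

Orientations are given as [roll, pitch, yaw] about the fixed x, y, z axes, in that order (R = Rz(yaw) Ry(pitch) Rx(roll)).
In Python, from station import r gives the robot as it stands. The module is installed in compiled form; this text tells all that it offers.
- The arm moves only by the tool move_arm, never from a script. Its argument "series" is a list that holds one entry, the list of rows, each a list of 6 numbers: the shift along the world's x, y, z in m, then the turn, a rotation vector about the world's x, y, z in degrees. A call has 1 to 10 rows; each row is the pose to reach, as a shift and turn from the pose commanded when the call began; what a row does not reach only later rows make up. A row lasts 1/10 s, in which the tool goes at most 50 mm and 8.59 degrees, less where a joint would pass 70% of its speed; a pose out of reach is approached as far as the arm can. A call with a gripper value outside its range is refused whole. "fingers" is the opening, from 0 (shut) to 1 (fully open), set as the call begins (left out, the last holds). The fingers move at their own pace and stop on an object; "squeeze" is the grip in N (left out, the last holds). Time passes only in rows, so rows that repeat a pose let the fingers close. It gives the time, the measured TCP pose, the force and the opening at its end, in the units of the state.
- r.state(): the state, without advancing time (a new reading comes with each control period).
- r.get_image(name): name is "scene" or "top" or "wrist"; returns a dict with "frame" (400x640x3 uint8, blue, green, red), "range_z" (400x640 float32, m along the optical axis (not along the pixel's ray), 0 where there is no reading), "fx", "fy", "cx", "cy" (pixels), "distortion" ([k1, k2, p1, p2, k3] as OpenCV has them; the pictures are not rectified), "extrinsics" (4x4, takes a point from camera to world coordinates). Camera axes: x right, y up, looking along -z (the intrinsics and any distortion apply to the point x, -y, -z); pixel columns grow to the right and rows downward; lengths in m; the calibration is good to about 2 mm. A picture is of the moment at which its call begins.
- r.hand_in(): hands the job in, once; it reports no verdict.
The state is a dict: "clock": time; "q": joint angles; "joint_vel": joint speeds; "joint_efforts": joint torques, N m; "ee_pos": TCP position; "tcp_rot": TCP orientation; "wrist_force": force on the tool from outside, world axes, zero at the start; "wrist_torque": the same for the moment, N m; "gripper_width": opening from 0.0 (shut) to 1.0 (fully open).
Only numpy, scipy, OpenCV 4.12 (cv2) and the standard library are available. Lean on these libraries where they do the work, as an engineer would, in place of code of your own. Each camera call takes 0.05 s, during which the arm holds its last target. There are 200 camera calls.

## Working session

There is one attempt and no reset: what is moved stays moved. The work goes in short steps, Python scripts to look and compute and a tool call to move; the robot and the scene stay as the last step left them, time stands still between calls to the robot, and variables do not carry over. Pictures are saved under pics/ and viewed, about 12 in all and at most 16, crops included, and the job is handed in when it is done.

Besides the shell and the picture viewer there is one more tool, called after "Emit:" as name(argument=value, ...), one argument or row to a line, values as JSON. move_arm: Moves the arm, as the interface text tells. Its arguments: {"type":"object","properties":{"series":{"type":"array"},"fingers":{"type":"number"},"squeeze":{"type":"number"}},"required":["series"]}

```bash
mkdir -p pics
cat > h.py <<'E'
import numpy as np, cv2
from station import r
def pts(im, uv, z):
    """cast pixels onto the plane at height z"""
    K=np.array([[im["fx"],0,im["cx"]],[0,im["fy"],im["cy"]],[0,0,1]])
    n=cv2.undistortPoints(np.float64(uv).reshape(-1,1,2),K,np.float64(im["distortion"])).reshape(-1,2)
    T=np.array(im["extrinsics"]); d=np.c_[n[:,0],-n[:,1],-np.ones(len(n))]@T[:3,:3].T
    o=T[:3,3]; return o+d*((z-o[2])/d[:,2])[:,None]
def cloud(im):
    h,w=im["range_z"].shape; v,u=np.mgrid[0:h,0:w]
    K=np.array([[im["fx"],0,im["cx"]],[0,im["fy"],im["cy"]],[0,0,1]])
    n=cv2.undistortPoints(np.c_[u.ravel(),v.ravel()].astype(float).reshape(-1,1,2),K,np.float64(im["distortion"])).reshape(-1,2)
    Z=im["range_z"].ravel(); T=np.array(im["extrinsics"])
    P=np.c_[n[:,0]*Z,-n[:,1]*Z,-Z]@T[:3,:3].T+T[:3,3]
    P[Z==0]=np.nan
    return P.reshape(h,w,3)
E
python3 - <<'E'
from h import *
s=r.state(); print({k:np.round(s[k],3).tolist() for k in s})
for n in("top","scene"):
    im=r.get_image(n); cv2.imwrite(f"pics/{n}0.png",im["frame"]); print(n,np.round(im["extrinsics"],3).tolist(),im["fx"])
E
```

```text
{'clock': 0.0, 'q': [61.783, 5.263, 70.581, 0.001, 104.268, -3.249], 'joint_vel': [0.023, -0.011, -0.014, 0.039, 0.087, -0.069], 'joint_efforts': [-0.001, -44.644, -40.645, 0.07, 0.029, -0.0], 'ee_pos': [0.253, 0.544, 0.222], 'tcp_rot': [-179.888, -0.007, 155.033], 'wrist_force': [-0.94, -0.998, 0.109], 'wrist_torque': [0.002, -0.016, -0.032], 'gripper_width': 1.003}
top [[-0.028, 0.997, -0.073, 0.452], [-1.0, -0.027, 0.013, 0.06], [0.011, 0.073, 0.997, 1.34], [0.0, 0.0, 0.0, 1.0]] 445.06861328085444
scene [[0.882, 0.257, -0.396, 0.087], [-0.472, 0.506, -0.722, -0.873], [0.015, 0.823, 0.568, 0.772], [0.0, 0.0, 0.0, 1.0]] 488.47418212670703
```

View pics/top0.png

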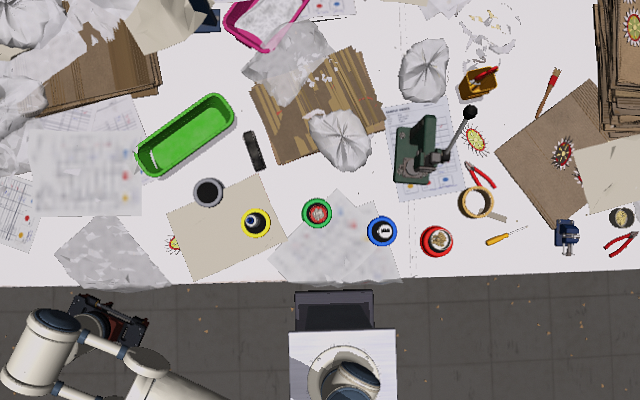

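View pics/scene0.png

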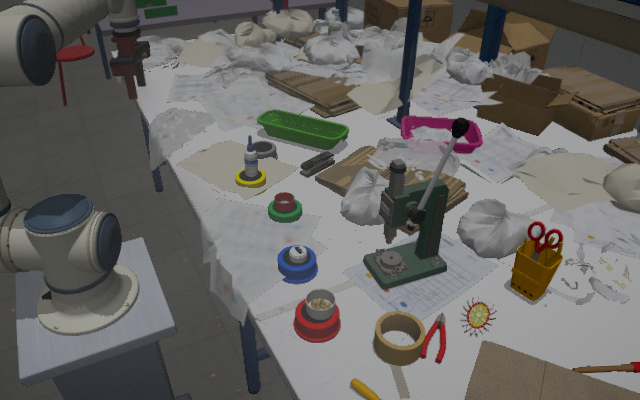

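The top view shows, as (col,row): grey empty (208,192), yellow with the bottle (256,223), green with the red dish (317,212), blue with the tally counter (381,231) and red with the pale dish (437,241). The scene view agrees. The order is tally→grey, bottle→blue, pale→yellow, red→red, then tally→green.

```bash
cat > m.py <<'E'
from h import *
S={"grey":(208,192),"yellow":(256,223),"green":(317,212),"blue":(381,231),"red":(437,241)}
def circ(p):
    A=np.c_[2*p[:,:2],np.ones(len(p))]; s=np.linalg.lstsq(A,(p[:,:2]**2).sum(1),rcond=None)[0]
    return s[:2],np.sqrt(s[2]+s[0]**2+s[1]**2)
if __name__=="__main__":
    im=r.get_image("top"); P=cloud(im); f=im["frame"]
    for n,(u,v) in S.items():
        w=np.s_[v-30:v+31,u-30:u+31]; z=P[w][...,2]
        k=((z>.03)&(z<.044)).astype(np.uint8)
        cs=max(cv2.findContours(((z>.03)).astype(np.uint8),cv2.RETR_EXTERNAL,cv2.CHAIN_APPROX_NONE)[0],key=len).reshape(-1,2)+[u-30,v-30]
        c,R=circ(pts(im,cs,.039))
        q=P[w][(z>.045)&(z<.2)]; 
        print(n,"depth ring",c.round(4),R.round(4),"top z",np.nanpercentile(z,[50,99]).round(3), "item n",len(q), q.mean(0).round(4) if len(q) else "")
        # colour-based ring
        hsv=cv2.cvtColor(f[w],cv2.COLOR_BGR2HSV)
        m=((hsv[...,1]>130)&(hsv[...,2]>60)).astype(np.uint8)
        if n!="grey":
            cs=max(cv2.findContours(m,cv2.RETR_EXTERNAL,cv2.CHAIN_APPROX_NONE)[0],key=len).reshape(-1,2)+[u-30,v-30]
            c,R=circ(pts(im,cs,.039)); print("   colour ring",c.round(4),R.round(4))
    tiles=[cv2.resize(f[v-25:v+26,u-25:u+26],(260,260),interpolation=cv2.INTER_CUBIC) for n,(u,v) in S.items() if n!="grey"]
    cv2.imwrite("pics/tiles.png",np.vstack([np.hstack(tiles[:2]),np.hstack(tiles[2:])]))
E
python3 m.py
```

```text
grey depth ring [0.5681 0.3831] 0.0419 top z [0.016 0.044] item n 16 [0.5837 0.4026 0.0469]
yellow depth ring [0.4752 0.2451] 0.0427 top z [0.021 0.13 ] item n 168 [0.4796 0.2425 0.1096]
   colour ring [0.4739 0.2444] 0.0418
green depth ring [0.4985 0.064 ] 0.0423 top z [0.014 0.06 ] item n 150 [0.4985 0.0614 0.0544]
   colour ring [0.4977 0.0649] 0.0422
blue depth ring [ 0.4406 -0.124 ] 0.0426 top z [0.013 0.062] item n 173 [ 0.4413 -0.1287  0.0591]
   colour ring [ 0.4398 -0.1239] 0.042
red depth ring [ 0.4049 -0.2877] 0.042 top z [0.    0.067] item n 244 [ 0.4125 -0.2921  0.0559]
   colour ring [ 0.4053 -0.2839] 0.0417
```

View pics/tiles.png

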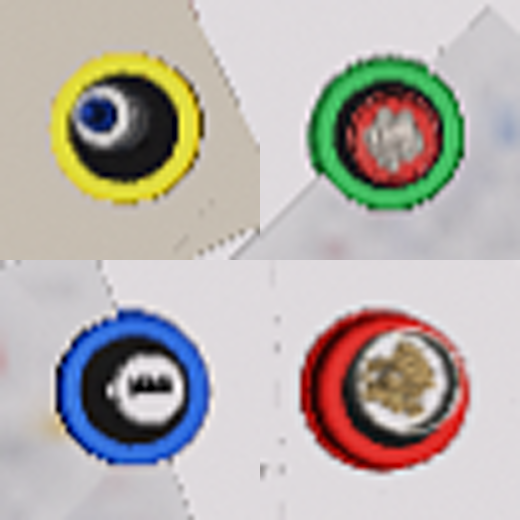

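Tile view: the tally counter's knob points image-left (world +y), so it gets gripped across world x with tool yaw 90. Everything sits off-centre on its puck. I'll move over blue and look closer with the wrist camera.

Emit:
move_arm(
  series=[
    [[0.1,-0.35,0.04,0,0,-65],[0.1,-0.35,0.04,0,0,-65],[0.1,-0.35,0.04,0,0,-65],[0.1,-0.35,0.04,0,0,-65],[0.1,-0.35,0.04,0,0,-65],[0.1,-0.35,0.04,0,0,-65],[0.1,-0.35,0.04,0,0,-65],[0.1,-0.35,0.04,0,0,-65],[0.1,-0.35,0.04,0,0,-65],[0.1,-0.35,0.04,0,0,-65]],
  ],
  fingers=1,
  squeeze=12,
)

```text
clock: 1.15
ee_pos: [0.3532, 0.1941, 0.2625]
tcp_rot: [-180.0, -0.0, 90.1]
wrist_force: [0.4, 0.9, 0.4]
gripper_width: 1.002
```

Emit:
move_arm(
  series=[
    [[0.088,-0.322,-0.01,0,0,0],[0.088,-0.322,-0.01,0,0,0],[0.088,-0.322,-0.01,0,0,0],[0.088,-0.322,-0.01,0,0,0],[0.088,-0.322,-0.01,0,0,0],[0.088,-0.322,-0.01,0,0,0],[0.088,-0.322,-0.01,0,0,0],[0.088,-0.322,-0.01,0,0,0],[0.088,-0.322,-0.01,0,0,0],[0.088,-0.322,-0.01,0,0,0]],
  ],
)

```text
clock: 2.15
ee_pos: [0.4416, -0.1264, 0.2525]
tcp_rot: [-180.0, -0.0, 90.2]
wrist_force: [-0.1, 0.9, 0.1]
gripper_width: 0.999
```

Run:
```python
from h import *
im=r.get_image("wrist"); cv2.imwrite("pics/w1.png",im["frame"]); np.save("w1.npy",im)
print(np.round(im["extrinsics"],3).tolist(),im["fx"],np.round(r.state()["tcp_rot"],2))
```

```text
[[1.0, -0.003, -0.002, 0.441], [0.004, 0.969, 0.247, -0.059], [0.001, -0.247, 0.969, 0.416], [0.0, 0.0, 0.0, 1.0]] 317.77325471654086 [ 1.7998e+02 -2.0000e-02  9.0210e+01]
```

View pics/w1.png

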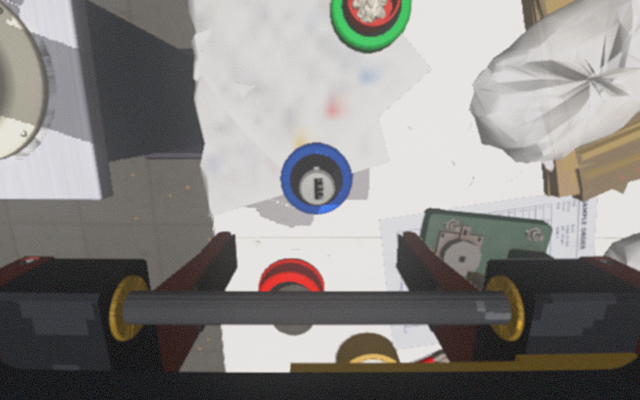

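Wrist view: blue puck at (317,178), tally counter at (318,186) with its knob pointing up (+y). The next blocker would be the jaw fit, so I'll measure precisely here.

```bash
cat > w.py <<'E'
from m import *
def biggest(m):
    return max(cv2.findContours(m.astype(np.uint8),cv2.RETR_EXTERNAL,cv2.CHAIN_APPROX_NONE)[0],key=cv2.contourArea).reshape(-1,2)
HUE={"blue":(100,130),"green":(50,85),"yellow":(20,35)}
def station(im,n,box):
    x0,y0,x1,y1=box; h=cv2.cvtColor(im["frame"],cv2.COLOR_BGR2HSV)[y0:y1,x0:x1]
    m=(h[...,1]>110)&(h[...,2]>50)
    m&= ((h[...,0]<10)|(h[...,0]>170)) if n=="red" else (h[...,0]>=HUE[n][0])&(h[...,0]<=HUE[n][1])
    c=biggest(m)+[x0,y0]; hull=cv2.convexHull(c.astype(np.int32)).reshape(-1,2)
    return circ(pts(im,hull,.039))
E
python3 - <<'E'
from w import *
im=np.load("w1.npy",allow_pickle=True).item()
print("blue",station(im,"blue",(270,130,365,225)))
P=cloud(im)[130:225,270:365]; h=cv2.cvtColor(im["frame"],cv2.COLOR_BGR2HSV)[130:225,270:365]
z=P[...,2]; print(np.nanpercentile(z[z>.05],[5,50,95]))
q=P[(z>.054)&(z<.08)]; print("tally depth",q.mean(0),q.min(0),q.max(0))
m=(h[...,1]<60)&(h[...,2]>90); m[:20]=0;m[75:]=0;m[:,:20]=0;m[:,75:]=0
c=biggest(m); e=cv2.minEnclosingCircle(c); print("px",e)
print("tally colour",circ(pts(im,cv2.convexHull(c.astype(np.int32)).reshape(-1,2)+[270,130],.06)))
E
```

```text
blue (array([ 0.44156373, -0.12430538]), np.float64(0.04186466930435489))
[0.05674833 0.06210425 0.06447055]
tally depth [ 0.44244716 -0.12888519  0.06177572] [ 0.42214613 -0.15008764  0.05422226] [ 0.46247023 -0.1071154   0.06624005]
px ((46.67696762084961, 55.68117904663086), 19.86250114440918)
tally colour (array([ 0.44236582, -0.12903087]), np.float64(0.021484681349790428))
```

Emit:
move_arm(
  series=[
    [[0.001,-0.002,-0.05,0,0,0],[0.001,-0.002,-0.1,0,0,0],[0.001,-0.002,-0.14,0,0,0],[0.001,-0.002,-0.17,0,0,0],[0.001,-0.002,-0.19,0,0,0],[0.001,-0.002,-0.2,0,0,0],[0.001,-0.002,-0.207,0,0,0],[0.001,-0.002,-0.2085,0,0,0],[0.001,-0.002,-0.2085,0,0,0]],
  ],
)

```text
clock: 3.1
ee_pos: [0.4429, -0.13, 0.0452]
tcp_rot: [179.9, 0.0, 90.1]
wrist_force: [0.4, -0.9, -0.2]
gripper_width: 1.002
```

Emit:
move_arm(
  series=[
    [[0,0,0,0,0,0],[0,0,0,0,0,0],[0,0,0,0,0,0],[0,0,0,0,0,0],[0,0,0,0,0,0],[0,0,0,0,0,0],[0,0,0,0,0,0],[0,0,0,0,0,0]],
  ],
  fingers=0.3,
  squeeze=15,
)

```text
clock: 3.9
ee_pos: [0.4423, -0.1301, 0.0441]
tcp_rot: [180.0, -0.0, 90.0]
wrist_force: [-0.3, 0.8, 0.9]
gripper_width: 0.446
```

Emit:
move_arm(
  series=[
    [[0,0,0.03,0,0,0],[0,0,0.07,0,0,0],[0,0,0.11,0,0,0],[0,0,0.15,0,0,0],[0,0,0.18,0,0,0],[0.01,0.03,0.2,0,0,0],[0.02,0.07,0.2,0,0,0],[0.03,0.11,0.2,0,0,0],[0.04,0.15,0.2,0,0,0],[0.05,0.19,0.2,0,0,0]],
  ],
)

```text
clock: 4.9
ee_pos: [0.4924, 0.0615, 0.2441]
tcp_rot: [180.0, 0.0, 90.0]
wrist_force: [1.8, -0.1, -0.2]
gripper_width: 0.444
```

Emit:
move_arm(
  series=[
    [[0.01,0.04,0,0,0,0],[0.02,0.08,0,0,0,0],[0.03,0.12,0,0,0,0],[0.04,0.16,0,0,0,0],[0.05,0.2,0,0,0,0],[0.055,0.22,0,0,0,0],[0.06,0.24,0,0,0,0],[0.06,0.24,0,0,0,0]],
  ],
)

```text
clock: 5.7
ee_pos: [0.552, 0.302, 0.2426]
tcp_rot: [-179.9, 0.0, 90.2]
wrist_force: [-0.8, -0.5, -1.3]
gripper_width: 0.443
```

Run:
```python
from h import *
im=r.get_image("wrist"); cv2.imwrite("pics/w2.png",im["frame"]); np.save("w2.npy",im)
s=r.state(); print(s["ee_pos"],s["gripper_width"])
```

```text
[0.55207777 0.30061278 0.24303141] 0.44412620863024704
```

View pics/w2.png

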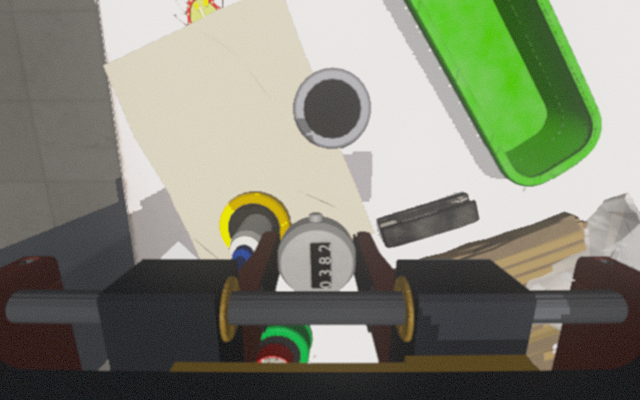

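Wrist view: the grey puck's inlay is at (332,108) and the tally counter is held level, knob toward +y. I'll measure the inlay.

Run:
```python
from w import *
im=np.load("w2.npy",allow_pickle=True).item(); f=im["frame"][60:155,285:380]
c=biggest(f.max(2)<95)+[285,60]; print(len(c),circ(pts(im,c,.040)))
print(station(im,"yellow",(215,185,295,260)))
```

```text
158 (array([0.56882746, 0.38457634]), np.float64(0.030159716313503386))
(array([0.47702432, 0.24831014]), np.float64(0.04276203916121815))
```

Emit:
move_arm(
  series=[
    [[0.01,0.04,0,0,0,0],[0.017,0.075,-0.03,0,0,0],[0.017,0.083,-0.07,0,0,0],[0.017,0.083,-0.11,0,0,0],[0.017,0.083,-0.15,0,0,0],[0.017,0.083,-0.18,0,0,0],[0.017,0.083,-0.19,0,0,0],[0.017,0.083,-0.196,0,0,0],[0.017,0.083,-0.199,0,0,0],[0.017,0.083,-0.199,0,0,0]],
  ],
)

```text
clock: 6.75
ee_pos: [0.5702, 0.3831, 0.0472]
tcp_rot: [179.9, -0.1, 90.0]
wrist_force: [-0.4, -1.0, -0.6]
gripper_width: 0.444
```

Emit:
move_arm(
  series=[
    [[0,0,0,0,0,0],[0,0,0,0,0,0],[0,0,0,0,0,0],[0,0,0,0,0,0],[0,0,0,0,0,0]],
  ],
  fingers=0.85,
)

```text
clock: 7.25
ee_pos: [0.5693, 0.383, 0.0453]
tcp_rot: [180.0, -0.0, 90.0]
wrist_force: [-0.4, -0.1, 0.0]
gripper_width: 0.839
```

Emit:
move_arm(
  series=[
    [[0,0,0.02,0,0,0],[0,0,0.06,0,0,0],[0,0,0.11,0,0,0],[0,0,0.16,0,0,0],[0,0,0.21,0,0,0],[-0.01,-0.04,0.24,0,0,0],[-0.03,-0.08,0.25,0,0,0],[-0.05,-0.12,0.25,0,0,0],[-0.07,-0.15,0.25,0,0,0],[-0.07,-0.15,0.25,0,0,0]],
  ],
)

```text
clock: 8.25
ee_pos: [0.4978, 0.2301, 0.2966]
tcp_rot: [179.9, 0.0, 89.9]
wrist_force: [0.4, 0.5, -0.6]
gripper_width: 0.847
```

Run:
```python
from h import *
im=r.get_image("wrist"); cv2.imwrite("pics/w3.png",im["frame"]); np.save("w3.npy",im)
```

```text
(no output)
```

View pics/w3.png

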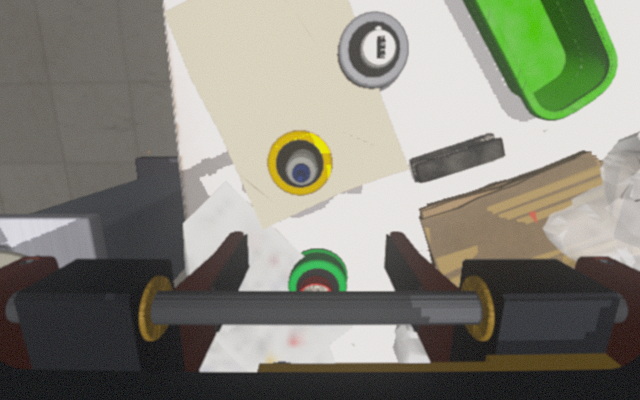

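The tally counter is parked on grey (375,48). The bottle stands on yellow at (302,165).

Run:
```python
from w import *
im=np.load("w3.npy",allow_pickle=True).item(); b=np.s_[120:210,255:345]
print(station(im,"yellow",(255,120,345,210)))
P=cloud(im)[b]; z=P[...,2]
for lo,hi in((.05,.1),(.1,.119),(.119,.128),(.128,.15),(.15,.18)):
    q=P[(z>lo)&(z<hi)]
    if len(q): print(lo,len(q),q.mean(0).round(4),q.min(0).round(4),q.max(0).round(4))
P=cloud(im)[5:95,330:420]; z=P[...,2];q=P[(z>.054)&(z<.08)]; print("tally",q.mean(0),(q.min(0)+q.max(0))/2)
im=r.get_image("top"); P=cloud(im)[195:245,230:280];z=P[...,2]
for lo,hi in((.1,.119),(.119,.128),(.128,.15),(.15,.18)):
    q=P[(z>lo)&(z<hi)]
    if len(q): print("top",lo,len(q),q.mean(0).round(4),q.min(0).round(4),q.max(0).round(4))
```

```text
(array([0.47668601, 0.24631144]), np.float64(0.04252419569942165))
0.05 91 [0.4848 0.2624 0.0772] [0.4673 0.2506 0.0519] [0.4994 0.2654 0.0994]
0.1 509 [0.4827 0.251  0.1123] [0.4645 0.2309 0.1001] [0.4994 0.2651 0.1183]
0.119 17 [0.4833 0.2545 0.1231] [0.4739 0.2477 0.1191] [0.4918 0.2567 0.1265]
0.128 194 [0.483  0.2494 0.1348] [0.4732 0.2376 0.1283] [0.492  0.2565 0.1498]
0.15 76 [0.4831 0.2477 0.1601] [0.4786 0.2426 0.1501] [0.4867 0.251  0.165 ]
tally [0.56983209 0.38199279 0.06201945] [0.57109033 0.38414618 0.06036882]
```

Emit:
move_arm(
  series=[
    [[-0.0165,0.015,0,0,0,0],[-0.0165,0.015,0,0,0,0],[-0.0165,0.015,-0.04,0,0,0],[-0.0165,0.015,-0.08,0,0,0],[-0.0165,0.015,-0.12,0,0,0],[-0.0165,0.015,-0.16,0,0,0],[-0.0165,0.015,-0.18,0,0,0],[-0.0165,0.015,-0.195,0,0,0],[-0.0165,0.015,-0.2025,0,0,0],[-0.0165,0.015,-0.2025,0,0,0]],
  ],
)

```text
clock: 9.35
ee_pos: [0.4829, 0.2481, 0.0921]
tcp_rot: [-180.0, 0.0, 90.1]
wrist_force: [0.5, -0.0, 0.4]
gripper_width: 0.848
```

Emit:
move_arm(
  series=[
    [[0,0,0,0,0,0],[0,0,0,0,0,0],[0,0,0,0,0,0],[0,0,0,0,0,0],[0,0,0,0,0,0],[0,0,0,0,0,0],[0,0,0,0,0,0],[0,0,0,0,0,0]],
  ],
  fingers=0.25,
)

```text
clock: 10.15
ee_pos: [0.4829, 0.248, 0.0929]
tcp_rot: [180.0, -0.0, 90.0]
wrist_force: [0.4, -0.7, 1.8]
gripper_width: 0.399
```

Emit:
move_arm(
  series=[
    [[0,0,0.02,0,0,0],[0,0,0.05,0,0,0],[0,0,0.08,0,0,0],[0,0,0.11,0,0,0],[-0.002,-0.02,0.12,0,0,0],[-0.006,-0.05,0.12,0,0,0],[-0.01,-0.09,0.12,0,0,0],[-0.014,-0.13,0.12,0,0,0],[-0.018,-0.17,0.12,0,0,0],[-0.022,-0.21,0.12,0,0,0]],
  ],
)

```text
clock: 11.15
ee_pos: [0.4603, 0.0365, 0.2123]
tcp_rot: [-180.0, 0.0, 90.1]
wrist_force: [-0.1, -0.4, -0.4]
gripper_width: 0.396
```

Emit:
move_arm(
  series=[
    [[-0.004,-0.04,0,0,0,0],[-0.009,-0.08,0,0,0,0],[-0.014,-0.12,0,0,0,0],[-0.018,-0.145,0,0,0,0],[-0.0195,-0.158,0,0,0,0],[-0.0195,-0.162,0,0,0,0],[-0.0195,-0.162,0,0,0,0]],
  ],
)

```text
clock: 11.85
ee_pos: [0.4414, -0.1237, 0.2124]
tcp_rot: [-180.0, -0.0, 90.0]
wrist_force: [0.2, 0.2, -1.2]
gripper_width: 0.391
```

Run:
```python
from h import *
im=r.get_image("wrist"); cv2.imwrite("pics/w4.png",im["frame"]); np.save("w4.npy",im)
s=r.state(); print(s["ee_pos"],s["gripper_width"])
```

```text
[ 0.44151097 -0.12327291  0.21251214] 0.39988320319439036
```

View pics/w4.png

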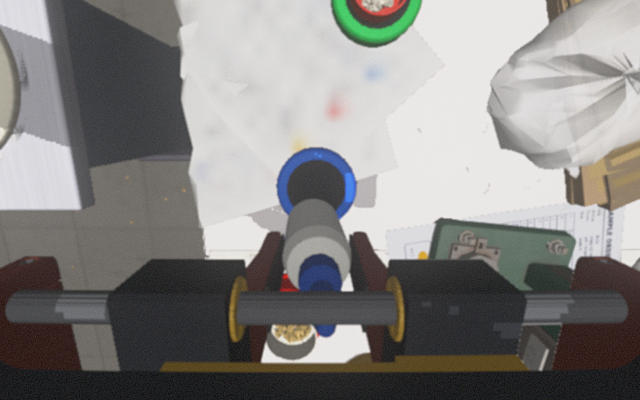

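The bottle is held upright above blue. I'll set it down.

Emit:
move_arm(
  series=[
    [[0,0,-0.03,0,0,0],[0,0,-0.06,0,0,0],[0,0,-0.085,0,0,0],[0,0,-0.1,0,0,0],[0,0,-0.11,0,0,0],[0,0,-0.115,0,0,0],[0,0,-0.118,0,0,0],[0,0,-0.1195,0,0,0],[0,0,-0.1195,0,0,0],[0,0,-0.1195,0,0,0]],
  ],
)

```text
clock: 12.9
ee_pos: [0.4416, -0.1243, 0.0938]
tcp_rot: [179.9, 0.0, 90.0]
wrist_force: [-0.6, 1.1, -0.6]
gripper_width: 0.398
```

Emit:
move_arm(
  series=[
    [[0,0,0,0,0,0],[0,0,0,0,0,0],[0,0,0,0,0,0],[0,0,0,0,0,0],[0,0,0,0,0,0],[0,0,0,0,0,0]],
  ],
  fingers=0.9,
)

```text
clock: 13.5
ee_pos: [0.4413, -0.1241, 0.0931]
tcp_rot: [-180.0, 0.0, 90.0]
wrist_force: [-0.0, 0.3, 0.0]
gripper_width: 0.888
```

Emit:
move_arm(
  series=[
    [[0,0,0.03,0,0,0],[0,0,0.07,0,0,0],[0,0,0.11,0,0,0],[0,0,0.15,0,0,0],[0,0,0.18,0,0,0],[-0.006,-0.03,0.2,0,0,0],[-0.015,-0.07,0.2,0,0,0],[-0.024,-0.11,0.2,0,0,0],[-0.03,-0.15,0.2,0,0,0],[-0.03,-0.16,0.2,0,0,0]],
  ],
  fingers=1,
)

```text
clock: 14.5
ee_pos: [0.4102, -0.2871, 0.2924]
tcp_rot: [-179.9, 0.0, 89.8]
wrist_force: [0.0, 0.1, -1.0]
gripper_width: 0.996
```

Run:
```python
from h import *
im=r.get_image("wrist"); cv2.imwrite("pics/w5.png",im["frame"]); np.save("w5.npy",im)
```

```text
(no output)
```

View pics/w5.png

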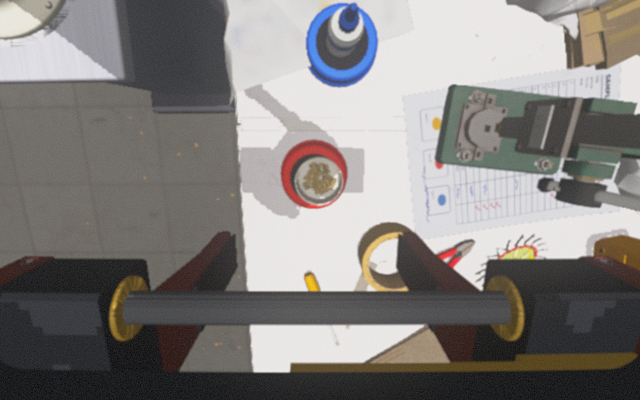

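The bottle stands on blue (345,40). The red station (314,174) holds the pale dish at (318,180). I'll measure both and check the bottle.

```bash
cat > d.py <<'E'
from w import *
def dish(im,b,h,lo=.052):
    P=cloud(im)[b[1]:b[3],b[0]:b[2]]; z=P[...,2]; m=(z>lo)&(z<h+.01); q=P[m]
    c=biggest(m)+[b[0],b[1]]; return "depth mid",((q.min(0)+q.max(0))/2).round(4),"ext",np.ptp(q,0).round(4),"rim",circ(pts(im,c,h))
E
python3 - <<'E'
from d import *
im=np.load("w5.npy",allow_pickle=True).item()
print("red st",station(im,"red",(270,130,360,215)))
print("pale",*dish(im,(270,130,360,215),.071))
h=cv2.cvtColor(im["frame"],cv2.COLOR_BGR2HSV)[130:215,270:360]
m=(h[...,1]<40)&(h[...,2]>90); m[:20]=0;m[:,:18]=0;m[:,80:]=0
c=cv2.convexHull(biggest(m).astype(np.int32)).reshape(-1,2)+[270,130]; print("pale colour",circ(pts(im,c,.069)))
im=r.get_image("top"); print("top red st",station(im,"red",(407,211,467,271)))
P=cloud(im)[205:260,355:408];z=P[...,2]
for lo,hi in((.1,.128),(.128,.15),(.15,.18)):
    q=P[(z>lo)&(z<hi)]
    if len(q): print("bottle",lo,len(q),q.mean(0).round(4),((q.min(0)+q.max(0))/2).round(4))
E
```

```text
red st (array([ 0.40684482, -0.28600173]), np.float64(0.04397876928103392))
pale depth mid [ 0.4131 -0.2891  0.0624] ext [0.0578 0.0577 0.0208] rim (array([ 0.41335271, -0.28884984]), np.float64(0.02916414466261296))
pale colour (array([ 0.41200715, -0.28852462]), np.float64(0.02966525508782623))
top red st (array([ 0.40483437, -0.28176276]), np.float64(0.046907451205278464))
bottle 0.1 95 [ 0.4394 -0.122   0.1119] [ 0.4399 -0.124   0.114 ]
bottle 0.128 26 [ 0.4399 -0.1237  0.1338] [ 0.4401 -0.1257  0.139 ]
bottle 0.15 9 [ 0.4405 -0.1248  0.1588] [ 0.4403 -0.1251  0.1581]
```

Emit:
move_arm(
  series=[
    [[0.002,-0.005,-0.04,0,0,0],[0.002,-0.005,-0.09,0,0,0],[0.002,-0.005,-0.14,0,0,0],[0.002,-0.005,-0.18,0,0,0],[0.002,-0.005,-0.21,0,0,0],[0.002,-0.005,-0.23,0,0,0],[0.002,-0.005,-0.24,0,0,0],[0.002,-0.005,-0.246,0,0,0],[0.002,-0.005,-0.248,0,0,0],[0.002,-0.005,-0.248,0,0,0]],
  ],
)

```text
clock: 15.6
ee_pos: [0.4139, -0.2892, 0.0462]
tcp_rot: [179.9, 0.1, 90.0]
wrist_force: [-0.0, 0.2, 0.3]
gripper_width: 1.001
```

Emit:
move_arm(
  series=[
    [[0,0,0,0,0,0],[0,0,0,0,0,0],[0,0,0,0,0,0],[0,0,0,0,0,0],[0,0,0,0,0,0],[0,0,0,0,0,0],[0,0,0,0,0,0]],
  ],
  fingers=0.5,
)

```text
clock: 16.3
ee_pos: [0.4133, -0.2892, 0.0454]
tcp_rot: [180.0, 0.0, 90.0]
wrist_force: [-0.8, -0.2, 0.8]
gripper_width: 0.654
```

Emit:
move_arm(
  series=[
    [[0,0,0.02,0,0,0],[0,0,0.05,0,0,0],[0,0,0.09,0,0,0],[0,0,0.13,0,0,0],[0,0,0.17,0,0,0],[0,0,0.2,0,0,0],[0,0,0.22,0,0,0],[0,0,0.22,0,0,0]],
  ],
)

```text
clock: 17.1
ee_pos: [0.414, -0.2896, 0.2684]
tcp_rot: [179.7, 0.2, 90.0]
wrist_force: [0.2, 0.9, -0.3]
gripper_width: 0.657
```

Run:
```python
from h import *
im=r.get_image("wrist"); cv2.imwrite("pics/w6.png",im["frame"]); np.save("w6.npy",im)
```

```text
(no output)
```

View pics/w6.png

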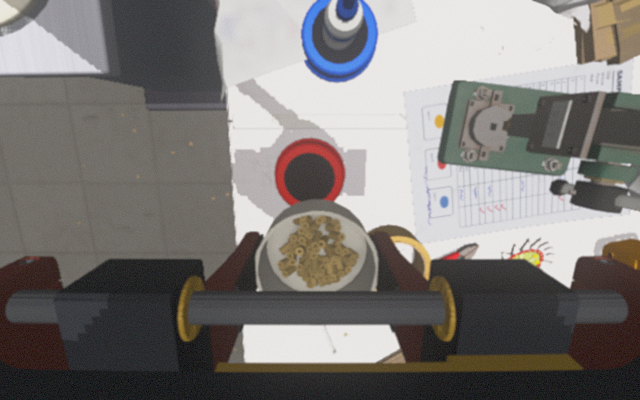

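The pale dish is gripped level; the red inlay, now empty, is at (310,175). I'll carry the dish toward yellow and measure both inlays.

Emit:
move_arm(
  series=[
    [[0.003,0.02,0,0,0,0],[0.007,0.06,0,0,0,0],[0.014,0.11,0,0,0,0],[0.021,0.16,0,0,0,0],[0.028,0.21,0,0,0,0],[0.035,0.26,0,0,0,0],[0.042,0.31,0,0,0,0],[0.049,0.36,0,0,0,0],[0.056,0.4,0,0,0,0],[0.06,0.43,0,0,0,0]],
  ],
)

```text
clock: 18.15
ee_pos: [0.4726, 0.1437, 0.2622]
tcp_rot: [-179.8, 0.0, 90.2]
wrist_force: [0.6, -0.9, -0.9]
gripper_width: 0.655
```

Emit:
move_arm(
  series=[
    [[0.003,0.01,0,0,0,0],[0.003,0.01,0,0,0,0],[0.003,0.01,0,0,0,0]],
  ],
)

```text
clock: 18.45
ee_pos: [0.4761, 0.1499, 0.2641]
tcp_rot: [-179.9, 0.1, 90.0]
wrist_force: [0.4, -0.6, -1.0]
gripper_width: 0.656
```

```bash
cat > inlay.py <<'E'
from w import *
def inlay(im,n,box):
    """dark inlay disc inside the station's coloured ring"""
    x0,y0,x1,y1=box; c=biggest(im["frame"][y0:y1,x0:x1].max(2)<90)+[x0,y0]
    return n,"inlay",circ(pts(im,c,.040)),"ring",station(im,n,box)
E
python3 - <<'E'
from inlay import *
print(inlay(np.load("w6.npy",allow_pickle=True).item(),"red",(270,130,350,200)))
im=r.get_image("wrist"); cv2.imwrite("pics/w7.png",im["frame"]); np.save("w7.npy",im)
print(r.state()["ee_pos"])
E
```

```text
('red', 'inlay', (array([ 0.40638346, -0.28888719]), np.float64(0.029577697964665084)), 'ring', (array([ 0.4068178 , -0.28515534]), np.float64(0.043548502086133103)))
[0.47621911 0.1496175  0.26450811]
```

View pics/w7.png

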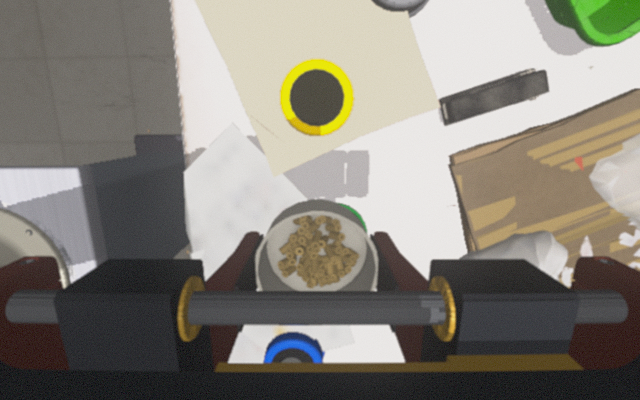

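The dish is held over the green area; yellow's empty inlay is at (317,97).

Run:
```python
from inlay import *
print(inlay(np.load("w7.npy",allow_pickle=True).item(),"yellow",(272,50,362,145)))
im=r.get_image("top")
print(inlay(im,"yellow",(230,195,284,250))); print(inlay(im,"red",(410,214,466,268)))
```

```text
('yellow', 'inlay', (array([0.47617594, 0.24559137]), np.float64(0.029464506222954042)), 'ring', (array([0.47630562, 0.24553431]), np.float64(0.04273497132719185)))Traceback (most recent call last):
  File "<stdin>", line 4, in <module>
  File "inlay.py", line 5, in inlay
    return n,"inlay",circ(pts(im,c,.040)),"ring",station(im,n,box)
                                                 ~~~~~~~^^^^^^^^^^
  File "w.py", line 9, in station
    c=biggest(m)+[x0,y0]; hull=cv2.convexHull(c.astype(np.int32)).reshape(-1,2)
      ~~~~~~~^^^
  File "w.py", line 3, in biggest
    return max(cv2.findContours(m.astype(np.uint8),cv2.RETR_EXTERNAL,cv2.CHAIN_APPROX_NONE)[0],key=cv2.contourArea).reshape(-1,2)
           ~~~^^^^^^^^^^^^^^^^^^^^^^^^^^^^^^^^^^^^^^^^^^^^^^^^^^^^^^^^^^^^^^^^^^^^^^^^^^^^^^^^^^^^^^^^^^^^^^^^^^^^^
ValueError: max() iterable argument is empty
```

Emit:
move_arm(
  series=[
    [[0,0.04,0,0,0,0],[0,0.08,-0.02,0,0,0],[0,0.0945,-0.06,0,0,0],[0,0.0945,-0.1,0,0,0],[0,0.0945,-0.14,0,0,0],[0,0.0945,-0.18,0,0,0],[0,0.0945,-0.2,0,0,0],[0,0.0945,-0.212,0,0,0],[0,0.0945,-0.217,0,0,0],[0,0.0945,-0.219,0,0,0]],
  ],
)

```text
clock: 19.55
ee_pos: [0.477, 0.2451, 0.0469]
tcp_rot: [179.9, -0.0, 90.0]
wrist_force: [-0.6, 0.7, -0.5]
gripper_width: 0.655
```

Emit:
move_arm(
  series=[
    [[0,0,0,0,0,0],[0,0,0,0,0,0],[0,0,0,0,0,0],[0,0,0,0,0,0],[0,0,0,0,0,0],[0,0,0,0,0,0],[0,0,0,0,0,0]],
  ],
  fingers=1,
)

```text
clock: 20.25
ee_pos: [0.4763, 0.2454, 0.0461]
tcp_rot: [-180.0, 0.0, 90.0]
wrist_force: [-0.6, 0.7, 0.0]
gripper_width: 1.003
```

Emit:
move_arm(
  series=[
    [[0,0,0.02,0,0,0],[0,0,0.06,0,0,0],[0,0,0.11,0,0,0],[0,0,0.16,0,0,0],[0,0,0.2,0,0,0],[0,-0.03,0.22,0,0,0],[0.004,-0.07,0.24,0,0,0],[0.01,-0.11,0.25,0,0,0],[0.02,-0.15,0.25,0,0,0],[0.022,-0.18,0.25,0,0,0]],
  ],
)

```text
clock: 21.25
ee_pos: [0.4988, 0.0633, 0.2966]
tcp_rot: [179.9, 0.0, 90.0]
wrist_force: [1.1, -0.5, -0.8]
gripper_width: 1.002
```

Emit:
move_arm(
  series=[
    [[0,0,0,0,0,0],[0,0,0,0,0,0]],
  ],
)

```text
clock: 21.45
ee_pos: [0.4983, 0.0652, 0.2961]
tcp_rot: [-180.0, -0.0, 89.9]
wrist_force: [-0.2, -0.1, 0.1]
gripper_width: 1.002
```

Run:
```python
from h import *
im=r.get_image("wrist"); cv2.imwrite("pics/w8.png",im["frame"]); np.save("w8.npy",im)
```

```text
(no output)
```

View pics/w8.png

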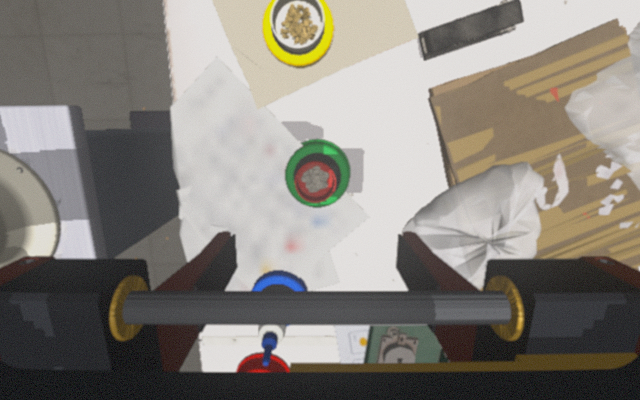

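The pale dish sits on yellow (298,25). The red dish is on green at (317,180).

Run:
```python
from d import *
im=np.load("w8.npy",allow_pickle=True).item()
print("green st",station(im,"green",(275,130,362,215)))
print("red dish",*dish(im,(275,130,362,215),.068,.05))
print("pale",*dish(im,(255,0,342,70),.071))
im=r.get_image("top")
print("pale top",*dish(im,(230,195,284,250),.071)); print("red st",station(im,"red",(410,214,466,268)))
```

```text
green st (array([0.49999891, 0.06703177]), np.float64(0.04246303129667162))
red dish depth mid [0.4971 0.0611 0.0604] ext [0.05   0.0508 0.0208] rim (array([0.49729689, 0.06158731]), np.float64(0.025489881955083938))
pale depth mid [0.4771 0.2427 0.0626] ext [0.0585 0.0542 0.0212] rim (array([0.47888096, 0.23930367]), np.float64(0.013586751374381893))
pale top depth mid [0.476  0.2454 0.0633] ext [0.0574 0.0592 0.0224] rim (array([0.47593206, 0.24091375]), np.float64(0.009802232991418382))
red st (array([ 0.40476188, -0.28183536]), np.float64(0.04709295524735519))
```

Emit:
move_arm(
  series=[
    [[-0.001,-0.0045,-0.04,0,0,0],[-0.001,-0.0045,-0.09,0,0,0],[-0.001,-0.0045,-0.14,0,0,0],[-0.001,-0.0045,-0.18,0,0,0],[-0.001,-0.0045,-0.21,0,0,0],[-0.001,-0.0045,-0.23,0,0,0],[-0.001,-0.0045,-0.243,0,0,0],[-0.001,-0.0045,-0.249,0,0,0],[-0.001,-0.0045,-0.251,0,0,0],[-0.001,-0.0045,-0.251,0,0,0]],
  ],
)

```text
clock: 22.55
ee_pos: [0.4978, 0.0612, 0.0461]
tcp_rot: [179.9, -0.0, 90.1]
wrist_force: [0.4, -0.3, 0.9]
gripper_width: 0.999
```

Emit:
move_arm(
  series=[
    [[0,0,0,0,0,0],[0,0,0,0,0,0],[0,0,0,0,0,0],[0,0,0,0,0,0],[0,0,0,0,0,0],[0,0,0,0,0,0],[0,0,0,0,0,0],[0,0,0,0,0,0]],
  ],
  fingers=0.4,
)

```text
clock: 23.35
ee_pos: [0.4974, 0.0609, 0.0453]
tcp_rot: [180.0, 0.0, 90.0]
wrist_force: [-0.2, 0.2, 1.2]
gripper_width: 0.566
```

Emit:
move_arm(
  series=[
    [[0,0,0.02,0,0,0],[0,0,0.05,0,0,0],[0,0,0.09,0,0,0],[0,0,0.13,0,0,0],[0,0,0.17,0,0,0],[0,0,0.2,0,0,0],[0,0,0.22,0,0,0],[0,0,0.22,0,0,0]],
  ],
)

```text
clock: 24.15
ee_pos: [0.4982, 0.061, 0.2685]
tcp_rot: [179.7, -0.0, 90.0]
wrist_force: [-0.7, -0.1, -0.1]
gripper_width: 0.572
```

Emit:
move_arm(
  series=[
    [[-0.007,-0.03,0,0,0,0],[-0.017,-0.07,0,0,0,0],[-0.028,-0.115,0,0,0,0],[-0.039,-0.16,0,0,0,0],[-0.05,-0.205,0,0,0,0],[-0.061,-0.25,0,0,0,0],[-0.072,-0.295,0,0,0,0],[-0.083,-0.34,0,0,0,0],[-0.09,-0.37,0,0,0,0],[-0.09,-0.38,0,0,0,0]],
  ],
)

```text
clock: 25.15
ee_pos: [0.4058, -0.3214, 0.2625]
tcp_rot: [-179.8, -0.1, 89.8]
wrist_force: [1.1, 0.2, -0.1]
gripper_width: 0.567
```

Emit:
move_arm(
  series=[
    [[0,0,0,0,0,0],[0,0,0,0,0,0]],
  ],
)

```text
clock: 25.35
ee_pos: [0.4076, -0.318, 0.2643]
tcp_rot: [-180.0, -0.1, 90.1]
wrist_force: [-0.5, -0.1, -0.1]
gripper_width: 0.57
```

Run:
```python
from h import *
im=r.get_image("wrist"); cv2.imwrite("pics/w9.png",im["frame"]); np.save("w9.npy",im)
```

```text
(no output)
```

View pics/w9.png

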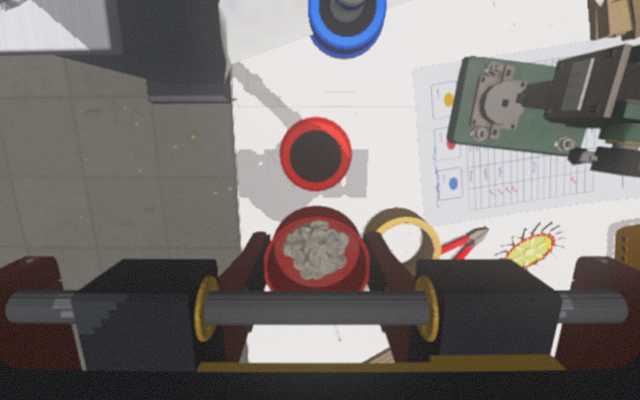

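The red dish is held level; the red inlay is fully visible at (316,156).

Run:
```python
from inlay import *
print(inlay(np.load("w9.npy",allow_pickle=True).item(),"red",(272,110,362,197)))
```

```text
('red', 'inlay', (array([ 0.40641255, -0.28949162]), np.float64(0.02982136499467278)), 'ring', (array([ 0.40672017, -0.28713633]), np.float64(0.04337656902779892)))
```

Emit:
move_arm(
  series=[
    [[0,0.025,0,0,0,0],[0,0.031,-0.03,0,0,0],[0,0.031,-0.07,0,0,0],[0,0.031,-0.11,0,0,0],[0,0.031,-0.15,0,0,0],[0,0.031,-0.18,0,0,0],[0,0.031,-0.2,0,0,0],[0,0.031,-0.212,0,0,0],[0,0.031,-0.217,0,0,0],[0,0.031,-0.219,0,0,0]],
  ],
)

```text
clock: 26.4
ee_pos: [0.4078, -0.2877, 0.0466]
tcp_rot: [180.0, 0.0, 90.1]
wrist_force: [-0.6, 0.1, 0.2]
gripper_width: 0.574
```

Emit:
move_arm(
  series=[
    [[0,0,0,0,0,0],[0,0,0,0,0,0],[0,0,0,0,0,0],[0,0,0,0,0,0],[0,0,0,0,0,0],[0,0,0,0,0,0],[0,0,0,0,0,0]],
  ],
  fingers=0.95,
)

```text
clock: 27.1
ee_pos: [0.4072, -0.2881, 0.0461]
tcp_rot: [-180.0, -0.0, 90.0]
wrist_force: [0.8, 0.8, -0.0]
gripper_width: 0.945
```

Emit:
move_arm(
  series=[
    [[0,0,0.02,0,0,0],[0,0,0.06,0,0,0],[0,0,0.11,0,0,0],[0,0,0.16,0,0,0],[0,0,0.2,0,0,0],[0,0,0.23,0,0,0],[0.01,0.03,0.25,0,0,0],[0.02,0.08,0.25,0,0,0],[0.03,0.13,0.25,0,0,0],[0.04,0.18,0.25,0,0,0]],
  ],
)

```text
clock: 28.1
ee_pos: [0.4467, -0.1095, 0.2964]
tcp_rot: [180.0, 0.0, 90.0]
wrist_force: [1.4, -0.2, 0.1]
gripper_width: 0.95
```

Emit:
move_arm(
  series=[
    [[0.01,0.04,0,0,0,0],[0.02,0.08,0,0,0,0],[0.03,0.12,0,0,0,0],[0.04,0.16,0,0,0,0],[0.05,0.2,0,0,0,0],[0.06,0.24,0,0,0,0],[0.07,0.28,0,0,0,0],[0.08,0.32,0,0,0,0],[0.09,0.36,0,0,0,0],[0.1,0.4,0,0,0,0]],
  ],
)

```text
clock: 29.1
ee_pos: [0.5468, 0.2908, 0.296]
tcp_rot: [180.0, 0.0, 90.0]
wrist_force: [0.7, -0.1, -0.0]
gripper_width: 0.952
```

Emit:
move_arm(
  series=[
    [[0.01,0.04,0,0,0,0],[0.018,0.08,0,0,0,0],[0.023,0.09,0,0,0,0],[0.023,0.09,0,0,0,0],[0.023,0.09,0,0,0,0]],
  ],
)

```text
clock: 29.6
ee_pos: [0.5697, 0.3787, 0.2958]
tcp_rot: [-180.0, 0.0, 90.0]
wrist_force: [-0.0, -1.3, 0.1]
gripper_width: 0.951
```

Run:
```python
from d import *
im=r.get_image("wrist"); cv2.imwrite("pics/w10.png",im["frame"]); np.save("w10.npy",im)
T=r.get_image("top"); np.save("t10.npy",T)
print("red dish",*dish(T,(410,214,466,268),.068,.05))
```

```text
red dish depth mid [ 0.4076 -0.2872  0.0616] ext [0.0492 0.0479 0.023 ] rim (array([ 0.40735706, -0.28531623]), np.float64(0.02383689478207589))
```

View pics/w10.png

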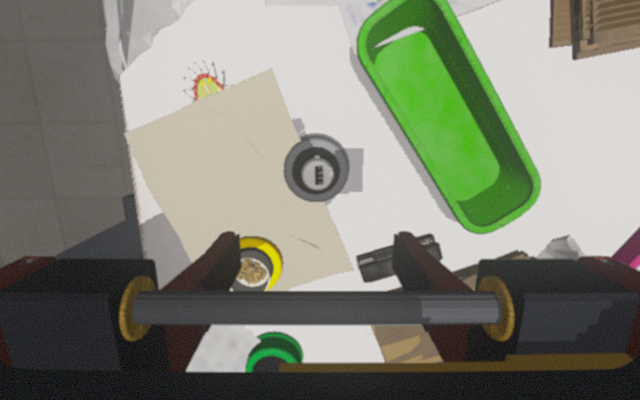

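The tally counter is on grey at (318,172). The red dish is on red, off by about 1 mm by the top view.

Run:
```python
from d import *
from inlay import inlay
im=np.load("w10.npy",allow_pickle=True).item()
print("tally",*dish(im,(278,125,360,210),.062,.05))
T=np.load("t10.npy",allow_pickle=True).item()
print(inlay(T,"green",(288,183,346,241)))
```

```text
tally depth mid [0.5717 0.3851 0.0582] ext [0.0396 0.0432 0.0163] rim (array([0.57140492, 0.38454587]), np.float64(0.020104655954277))
('green', 'inlay', (array([0.49741735, 0.0639531 ]), np.float64(0.0298087002568134)), 'ring', (array([0.49787787, 0.06506528]), np.float64(0.04331025586580297)))
```

Emit:
move_arm(
  series=[
    [[-0.001,0.001,-0.04,0,0,0],[-0.001,0.001,-0.09,0,0,0],[-0.001,0.001,-0.14,0,0,0],[-0.001,0.001,-0.18,0,0,0],[-0.001,0.001,-0.21,0,0,0],[-0.001,0.001,-0.23,0,0,0],[-0.001,0.001,-0.243,0,0,0],[-0.001,0.001,-0.249,0,0,0],[-0.001,0.001,-0.252,0,0,0],[-0.001,0.001,-0.252,0,0,0]],
  ],
)

```text
clock: 30.7
ee_pos: [0.5692, 0.3801, 0.0453]
tcp_rot: [179.9, -0.0, 90.0]
wrist_force: [0.3, 0.8, -0.4]
gripper_width: 0.953
```

Emit:
move_arm(
  series=[
    [[0,0,0,0,0,0],[0,0,0,0,0,0],[0,0,0,0,0,0],[0,0,0,0,0,0],[0,0,0,0,0,0],[0,0,0,0,0,0],[0,0,0,0,0,0],[0,0,0,0,0,0],[0,0,0,0,0,0]],
  ],
  fingers=0.3,
)

```text
clock: 31.6
ee_pos: [0.5687, 0.3801, 0.0442]
tcp_rot: [180.0, -0.0, 90.0]
wrist_force: [0.3, 0.9, -0.3]
gripper_width: 0.447
```

Emit:
move_arm(
  series=[
    [[0,0,0.02,0,0,0],[0,0,0.06,0,0,0],[0,0,0.1,0,0,0],[0,0,0.14,0,0,0],[0,0,0.18,0,0,0],[0,0,0.2,0,0,0],[-0.008,-0.035,0.2,0,0,0],[-0.018,-0.08,0.2,0,0,0],[-0.028,-0.125,0.2,0,0,0],[-0.038,-0.17,0.2,0,0,0]],
  ],
)

```text
clock: 32.6
ee_pos: [0.5299, 0.2086, 0.2437]
tcp_rot: [-180.0, 0.0, 90.1]
wrist_force: [0.4, -1.8, -0.3]
gripper_width: 0.444
```

Emit:
move_arm(
  series=[
    [[-0.008,-0.04,0,0,0,0],[-0.016,-0.08,0,0,0,0],[-0.024,-0.12,0,0,0,0],[-0.03,-0.15,0,0,0,0],[-0.03,-0.165,0,0,0,0],[-0.03,-0.17,0,0,0,0],[-0.03,-0.17,0,0,0,0]],
  ],
)

```text
clock: 33.3
ee_pos: [0.5009, 0.0402, 0.244]
tcp_rot: [-180.0, -0.0, 90.0]
wrist_force: [-0.3, -0.4, -0.2]
gripper_width: 0.446
```

Run:
```python
from h import *
im=r.get_image("wrist"); cv2.imwrite("pics/w11.png",im["frame"]); np.save("w11.npy",im)
```

```text
(no output)
```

View pics/w11.png

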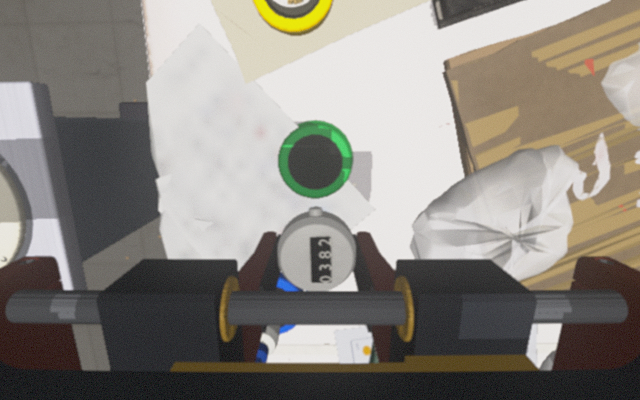

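The tally counter is held level; green's empty inlay is at (315,160).

Run:
```python
from inlay import *
print(inlay(np.load("w11.npy",allow_pickle=True).item(),"green",(270,115,360,205)))
s=r.state();print(s["ee_pos"])
```

```text
('green', 'inlay', (array([0.49944312, 0.06385548]), np.float64(0.030427191811379803)), 'ring', (array([0.50017276, 0.06606379]), np.float64(0.04240433277768533)))
[0.50095927 0.04076091 0.24392914]
```

Emit:
move_arm(
  series=[
    [[-0.0015,0.02,-0.02,0,0,0],[-0.0015,0.02,-0.06,0,0,0],[-0.0015,0.02,-0.1,0,0,0],[-0.0015,0.02,-0.14,0,0,0],[-0.0015,0.02,-0.17,0,0,0],[-0.0015,0.02,-0.185,0,0,0],[-0.0015,0.02,-0.193,0,0,0],[-0.0015,0.02,-0.197,0,0,0],[-0.0015,0.02,-0.199,0,0,0],[-0.0015,0.02,-0.199,0,0,0]],
  ],
)

```text
clock: 34.35
ee_pos: [0.5, 0.0601, 0.0464]
tcp_rot: [179.9, -0.0, 90.0]
wrist_force: [-0.1, 0.3, -0.6]
gripper_width: 0.445
```

Emit:
move_arm(
  series=[
    [[0,0,0,0,0,0],[0,0,0,0,0,0],[0,0,0,0,0,0],[0,0,0,0,0,0],[0,0,0,0,0,0],[0,0,0,0,0,0],[0,0,0,0,0,0]],
  ],
  fingers=0.9,
)

```text
clock: 35.05
ee_pos: [0.4992, 0.06, 0.0451]
tcp_rot: [-180.0, -0.0, 90.0]
wrist_force: [0.1, -0.3, 0.2]
gripper_width: 0.901
```

Emit:
move_arm(
  series=[
    [[0,0,0.02,0,0,0],[0,0,0.06,0,0,0],[0,0,0.11,0,0,0],[0,0,0.16,0,0,0],[0,0,0.21,0,0,0],[0,0,0.25,0,0,0],[0,0,0.28,0,0,0],[0,0,0.29,0,0,0],[0,0,0.29,0,0,0],[0,0,0.29,0,0,0]],
  ],
)

```text
clock: 36.05
ee_pos: [0.4991, 0.06, 0.3331]
tcp_rot: [-179.8, 0.0, 90.0]
wrist_force: [0.6, 0.5, -0.7]
gripper_width: 0.902
```

Run:
```python
from d import *
im=r.get_image("wrist"); np.save("w12.npy",im)
T=r.get_image("top"); sc=r.get_image("scene"); cv2.imwrite("pics/scene_end.png",sc["frame"]); cv2.imwrite("pics/w12.png",im["frame"])
P=cloud(im); z=P[...,2]
m=(z>.05)&(z<.075)&(abs(P[...,0]-.499)<.045)&(abs(P[...,1]-.065)<.045); q=P[m]
print("tally",((q.min(0)+q.max(0))/2).round(4),np.ptp(q,0).round(4))
P=cloud(T); z=P[...,2]
for n,c,lo,hi in(("red",(.4065,-.288),.05,.08),("bottle",(.441,-.124),.15,.18),("pale",(.476,.2455),.052,.085),("tally",(.499,.065),.05,.075)):
    m=(z>lo)&(z<hi)&(np.hypot(P[...,0]-c[0],P[...,1]-c[1])<.042); q=P[m]
    if len(q): print(n,((q.min(0)+q.max(0))/2).round(4),np.ptp(q,0).round(4),len(q))
```

```text
tally [0.5013 0.0646 0.0586] [0.039  0.0432 0.0153]
red [ 0.4075 -0.2868  0.0617] [0.0494 0.0476 0.0232] 132
bottle [ 0.4403 -0.1256  0.1576] [0.0054 0.0077 0.0125] 10
pale [0.4759 0.2457 0.064 ] [0.0574 0.0594 0.0238] 131
```

View pics/scene_end.png

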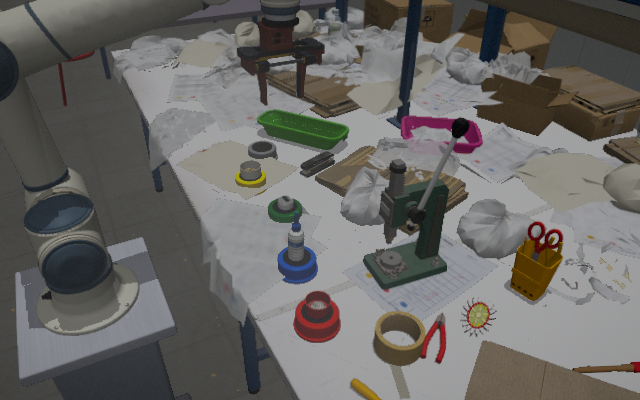

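The final scene shows red on red (317,310), the bottle on blue (296,250), pale on yellow (250,173) and the tally counter on green (285,205). All are upright, the stapler is at its original pixels and the hand is clear.

```bash
python3 -c "
from station import r
print(r.hand_in())"
```

```text
the job is handed in; nothing more can be done
None
```

All four things stand on their own stations, and I handed the job in at about 36 s of robot time. I parked the tally counter on grey, then moved the bottle to blue, the off-white dish to yellow, the red dish to red, and the tally counter from grey to green.

| Thing | Station | Offset from centre in last checks |
|---|---|---|
| Red dish | red | about 1–2 mm |
| Glue bottle | blue | about 2 mm |
| Off-white dish | yellow | under 1 mm |
| Tally counter | green | about 2 mm |

The last scene picture shows all four upright. The stapler does not look moved by eye; I did not measure it. The hand was raised clear at z = 0.33 m, and the wrist force readings between moves stayed below about 2 N.

- **Top camera:** it disagreed with the wrist camera by 1–2 mm on most stations, and by up to 6 mm in y on the red one, so I aimed at the wrist-camera values. In the last check the hand hid green from it, so the tally counter's position rests on the wrist camera alone.
- **Arm offset:** at the second tally grasp the arm sat about 3 mm in y from where I had commanded it. I allowed for that when placing it.

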